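# Fit the strainer stopper on the tea urn and leave it vented a quarter turn

## Task

Get the tea urn ready for serving: take the black strainer stopper from the green tray, lower its strainer into the urn's neck and screw it clockwise until it bottoms out, flange down on the rim and turning no further. Then back it off a quarter turn so that the urn can draw air, and finish while still holding the stopper steady by its knob at that setting. Leave the other things on the worktop where they are.

Things in the scene. Friction and masses are not known exactly. Their poses are not given: they have to be found in the camera images.
- stopper: Loose stopper of the urn, 300 g, upright on the tray on its strainer. From the bottom up: steel strainer tube 40 mm across (0 to 50 mm), black plug 44 mm across (to 74 mm), flange 74 mm across (74 to 81 mm), round knurled knob 42 mm across (81 to 114 mm), gripped from above. Origin: centre of the foot; z up the axis; x along the white line on the knob; a half turn gives the same stopper
- flange (a point): centre of the underside of the stopper's flange, on its axis, 74 mm above the foot; axes as the stopper's. Two thread lugs, each 5 mm thick and about 30 degrees wide, stick out on opposite sides of the plug to 28.5 mm from the axis, 19 mm below this point; they lie under the two ends of the white line
- grip (a point): point on the stopper's axis inside the knob, 101 mm above the foot and 20 mm above the flange's top face: a good height for the middle of the finger pads; fingertips stay above the flange
- tea_urn: Round steel tea urn, fixed where it stands: 177 mm across, 178 mm high to the rim of its neck. Origin: centre of its underside; z up. The tap points to -x (reaches 165 mm from the axis, 77 mm high), two black handles to +y and -y (reach 109 mm, 109 mm high)
- neck_rim (a point): centre of the urn's open neck at rim height, 178 mm above the worktop; axes as the urn's. Neck 72 mm outside, 60 mm inside, 19 mm proud of the shoulder. Inside is a right-handed two-start thread, 50 mm across between its ridges, lead 20 mm a turn (5 mm a quarter turn), 1.5 mm of play up and down and sideways. Clockwise from above screws down
- red_dot (a point): one of the two red dots on the urn's shoulder, 45 degrees from the urn's +x towards +y (the other is opposite). With the white line over them, or up to 10 degrees counterclockwise, the lugs drop in: the flange rests 11 to 13 mm above the rim and about 225 degrees clockwise leads to the stop. At other headings it rests up to 20 mm high and needs up to half a turn more
- thread_end (a point): solid end stop inside the neck, for one lug (the other opposite). There the flange is on the rim and the white line parallel to the urn's x axis, within about 10 degrees. Through the play the flange may touch the rim up to 30 degrees before. The stopper turns easily (under 0.2 N m) until the stop blocks it, and stays where it is let go
- green_tray: green tray, fixed, 332 x 269 mm, rim 21 mm high, floor 3 mm thick; origin at the centre of its underside
- lunch_pan: fixed obstacle: aluminium pan of cake, 443 x 335 mm, on two cutting boards right of the urn, cake up to 155 mm above the worktop; origin at the centre of the pan's underside
- tongs_a: bystander: steel serving tongs, 42 x 192 x 22 mm, lying at the back of the green tray
- tub_small: bystander: small white lidded tub, 119 mm across, 51 mm high
- clipboard: bystander: clipboard, 242 x 165 x 19 mm, lying behind the urn
- probe_thermometer: bystander: probe thermometer, 34 x 216 x 17 mm, lying beside the clipboard
- timer: bystander: kitchen timer, 94 x 68 x 34 mm, at the left edge
- marker: bystander: red and white marker pen, 135 mm long, 17 mm thick, lying at the left edge
Not all that is in view belongs to the job. What is shaped like the stopper but orange or pink is not meant.

How it is judged:
By the outcome, as a careful person would: the job done as asked, in the order asked, and still so for the second after the job is handed in, while the arm keeps its last pose, push and grip.
It also fails if it takes over 64 s, if anything falls off the work surface, if the arm or the gripper's body presses on something with over 40 N, if the wrist force passes 120 N, or if a joint passes its speed limit or range.

## Robot

A 7-joint arm with a two-finger parallel gripper is mounted at the origin on a cart in front of the work surface, level with it; the furniture and walls round the work are solid. World frame = base frame: x ahead of the robot, y to its left, z up, the work surface at z = 0. Lengths are in m, angles in rad, forces in N, time in s.
With the tool pointing down it reaches from about 0.4 to 0.85 m from the base axis. Payload 10.4 kg.
Tool frame: the origin (TCP) lies at the very end of the fingers, on their centre line; the grasp point (between the pads) lies 19 mm behind it (robot.pinch_z is the distance from the TCP to the grasp point, in m); y points along the fingers, x is the direction in which the jaws open and shut, and the axes are right-handed (so a half turn about y gives the same grasp; the last joint's range is limited). The gripper opens to 87 mm and grips with 3 to 60 N. Pads are 19 mm wide; open, the fingers measure 117 mm over their backs; the gripper's body (75 mm by 190 mm) begins 51 mm behind the grasp point.
Start: joints at [-1.297, 0.332, -0.065, 1.46, 0.022, 1.35, -0.088], TCP at [0.183, 0.598, 0.223] pointing down, gripper open.
Joint ranges: [-2.6, 2.6], [-0.5, 2.12], [-1.47, 1.34], [0.16, 2.42], [-1.27, 4.41], [0.06, 2.06], [-2.6, 2.6]. Speed limits (rad/s): [2.22, 2.22, 2.79, 2.79, 3.14, 3.14, 3.14].

## Interface

Orientations are given as a unit quaternion [w, x, y, z].
In Python, from cell import robot gives the robot as it stands.
- The arm moves only by the tool drive_tool, never from a script. Its argument "series" is a list of rows, each a list of 3 entries, a list of its own where there are three numbers: the turn, a rotation vector about the tool's x, y, z in degrees, then the shift along the tool's x, y, z in cm, then the finger opening in cm, from 0 to 8.7. In form: [[[wx, wy, wz], [dx, dy, dz], hand], ...]. A call has 1 to 5 rows; each row shifts and turns the commanded pose from where the row before left it, along the tool's axes as they then stand; what a row does not reach is not made up. A row lasts 1/12 s, in which the tool goes at most 41.7 mm and 7.16 degrees, less where a joint would pass 70% of its speed; a pose out of reach is approached as far as the arm can. A call is refused whole if a number of a shift passes 4.17 or a number of a turn 7.16, either way. A call with a gripper value outside its range is refused whole. The fingers move at their own pace and stop on an object; "grip_force" is the grip in N (left out, the last holds). Time passes only in rows, so rows that do not move let the fingers close. It gives the time, the measured TCP pose, the force and the opening at its end, in the units of the state.
- robot.read_state(): the state, without advancing time (a new reading comes with each control period).
- robot.get_image(name): name is "scene" or "top" or "wrist"; returns the picture (480x640x3 uint8, red, green, blue); there is no depth.
- robot.camera_params(name): a dict with "K" (3x3 intrinsics, pixels), "dist_coeffs" ([k1, k2, p1, p2, k3] as OpenCV has them; the pictures are not rectified), "rvec" (rotation vector, rad) and "tvec" (3), from world to camera coordinates, as OpenCV has them. Camera axes: x right, y down, z forward; pixel columns grow to the right and rows downward; lengths in m; the calibration is good to about 2 mm. A picture is of the moment at which its call begins: read the wrist's pose just before it. camera_params takes no time and is no camera call; for the wrist camera it gives the pose at the moment of the call.
- robot.sign_off(): hands the job in, once; it reports no verdict.
The state is a dict: "time_s": time; "q": joint angles; "dq": joint speeds; "joint_torque": joint torques, N m; "ee_pos": TCP position; "tool_rot": TCP orientation; "ft_force": force on the tool from outside, world axes, zero at the start; "torque": the same for the moment, N m; "width": opening from 0.0 (shut) to 1.0 (fully open).
Only numpy, scipy, OpenCV 4.12 (cv2) and the standard library are available. Lean on these libraries where they do the work, as an engineer would, in place of code of your own. Each camera call takes 0.05 s, during which the arm holds its last target.

## Working session

There is one attempt and no reset: what is moved stays moved. The work goes in short steps, Python scripts to look and compute and a tool call to move; the robot and the scene stay as the last step left them, time stands still between calls to the robot, and variables do not carry over. Pictures are saved under pics/ and viewed, and the job is handed in when it is done.

Besides the shell and the picture viewer there is one more tool, called after ">>>" as name([rows], argument=value, ...), one row to a line, values as JSON. drive_tool: Moves the arm, as the interface text tells. Its arguments: {"type":"object","properties":{"series":{"type":"array"},"grip_force":{"type":"number"}},"required":["series"]}

```bash
mkdir -p pics; ls; python3 - <<'E'
from cell import robot
import cv2
s=robot.read_state(); print(s)
for n in ("scene","top","wrist"):
    im=robot.get_image(n); cv2.imwrite(f"pics/{n}0.png",im[:,:,::-1]); 
    p=robot.camera_params(n); print(n,p)
E
```

```text
pics
{'time_s': 0.0, 'q': array([-1.29661628,  0.33285744, -0.06470091,  1.46093536,  0.02161782,
        1.34987305, -0.08850548]), 'dq': array([-0.00031332,  0.00047015, -0.0013371 ,  0.00043978,  0.00279139,
       -0.00144605, -0.00086283]), 'joint_torque': array([ 7.35246194e-04, -6.23264194e+01,  2.47703085e-02, -3.89883971e+01,
       -6.14519650e-02,  4.00011067e-02,  1.36633084e-04]), 'ee_pos': array([0.18267699, 0.59731501, 0.22176579]), 'tool_rot': array([-0.56811198,  0.56873571,  0.42021392, -0.42096168]), 'ft_force': array([ 0.01608793, -0.36773022,  0.34254839]), 'torque': array([ 0.02174736, -0.01200791,  0.04547921]), 'width': 0.9980982550952071}
scene {'K': array([[554.67322361,   0.        , 310.09874915],
       [  0.        , 554.67322361, 232.1552292 ],
       [  0.        ,   0.        ,   1.        ]]), 'dist_coeffs': array([-0.11879771,  0.        ,  0.        ,  0.        ,  0.        ]), 'rvec': array([ 2.07804671, -0.73896805,  0.39751962]), 'tvec': array([-0.43475712,  0.32789786,  1.16049889])}
top {'K': array([[486.30116919,   0.        , 324.66182033],
       [  0.        , 486.30116919, 238.43881734],
       [  0.        ,   0.        ,   1.        ]]), 'dist_coeffs': array([-0.01483962,  0.        ,  0.        ,  0.        ,  0.        ]), 'rvec': array([ 2.15236002, -2.15166175,  0.13706837]), 'tvec': array([0.03515907, 0.58789746, 1.38341887])}
wrist {'K': array([[362.57421501,   0.        , 313.36343687],
       [  0.        , 362.57421501, 241.25979388],
       [  0.        ,   0.        ,   1.        ]]), 'dist_coeffs': array([-0.02860792,  0.        ,  0.        ,  0.        ,  0.        ]), 'rvec': array([-2.35305889, -1.74172647, -0.22134374]), 'tvec': array([-0.62472321, -0.03180077,  0.39105568])}
```

View pics/scene0.png

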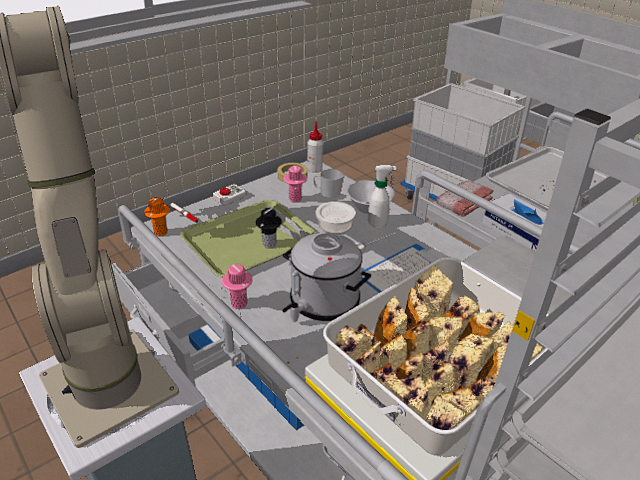

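View pics/top0.png

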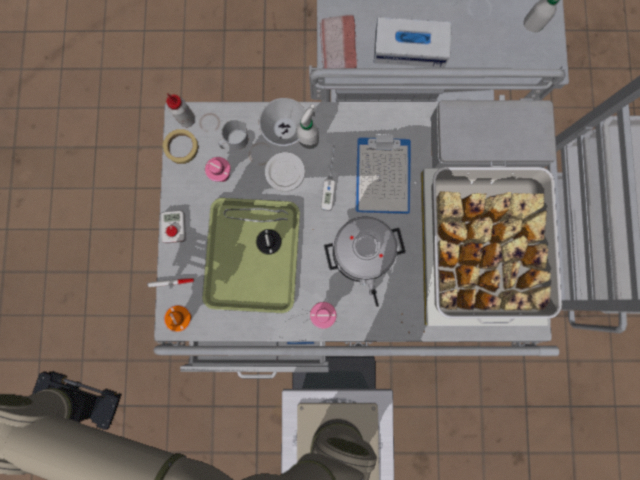

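View pics/wrist0.png

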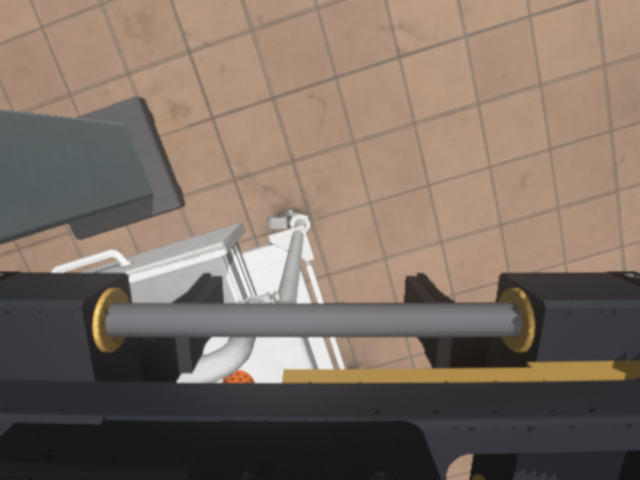

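The top view shows the black stopper at about (269,242) on the tray and the urn neck at about (366,246), with red dots near (351,237) and (380,255). I'll enlarge both.

```bash
cat > h.py <<'E'
import numpy as np, cv2
from cell import robot
from scipy.spatial.transform import Rotation as R
def ray(name,uv,p=None):
    p=p or robot.camera_params(name)
    n=cv2.undistortPoints(np.array([[uv]],float),p["K"],p["dist_coeffs"])[0,0]
    Rm=cv2.Rodrigues(p["rvec"])[0]; c=-Rm.T@p["tvec"]; d=Rm.T@np.array([n[0],n[1],1.]); return c,d
def at_z(name,uv,z,p=None):
    c,d=ray(name,uv,p); return c+d*(z-c[2])/d[2]
def proj(name,P,p=None):
    p=p or robot.camera_params(name)
    return cv2.projectPoints(np.array(P,float).reshape(-1,3),p["rvec"],p["tvec"],p["K"],p["dist_coeffs"])[0][:,0]
def rot(s=None):
    s=s or robot.read_state(); q=s["tool_rot"]; return R.from_quat([q[1],q[2],q[3],q[0]])
def crop(img,x0,y0,x1,y1,k,fn):
    c=cv2.resize(img[y0:y1,x0:x1,::-1],None,fx=k,fy=k,interpolation=cv2.INTER_CUBIC); cv2.imwrite(fn,c)
E
python3 - <<'E'
from h import *
a=cv2.imread("pics/top0.png")[:,:,::-1]
crop(a,250,225,290,265,14,"pics/c1.png"); crop(a,320,205,412,310,6,"pics/c2.png")
b=cv2.imread("pics/scene0.png")[:,:,::-1]
crop(b,240,195,380,325,5,"pics/c3.png")
print(rot().as_matrix())
E
```

```text
[[ 2.92435632e-01 -2.56968422e-04 -9.56285175e-01]
 [ 9.56284653e-01 -9.99512511e-04  2.92435741e-01]
 [-1.03096575e-03 -9.99999467e-01 -4.65581143e-05]]
```

View pics/c1.png

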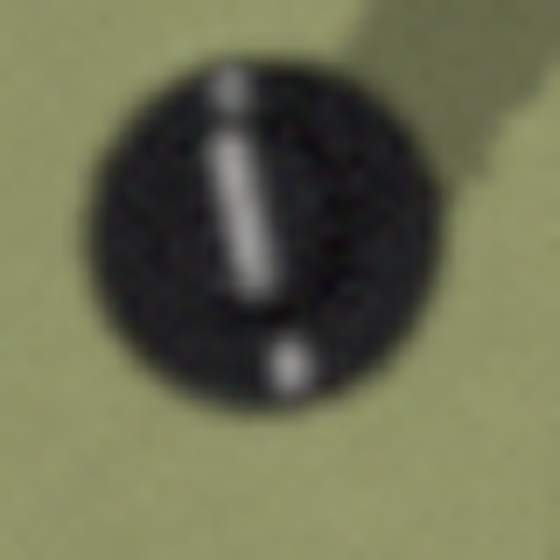

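View pics/c2.png

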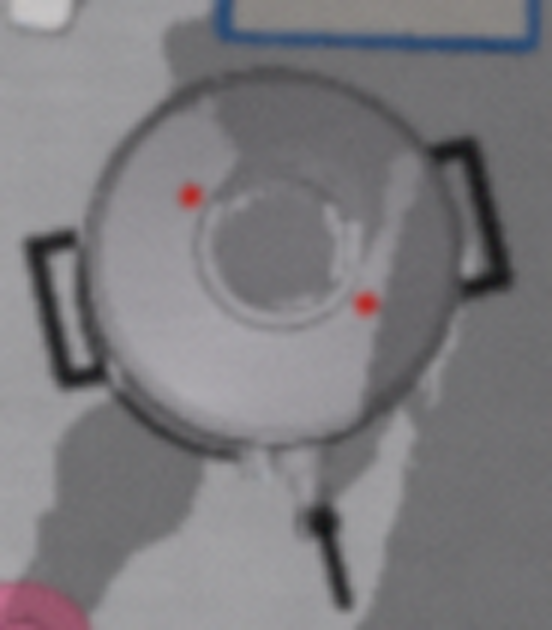

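View pics/c3.png

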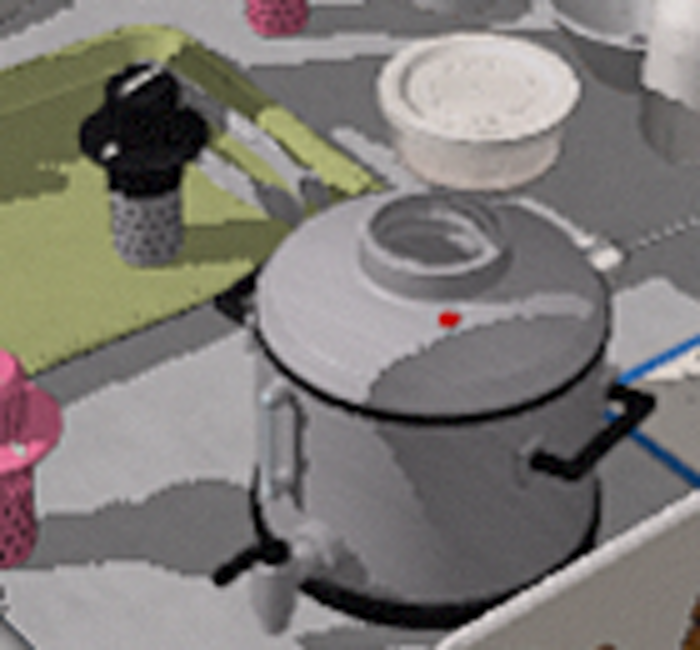

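```bash
python3 - <<'E'
from h import *
o1=lambda x,y:(250+(x+.5)/14-.5,225+(y+.5)/14-.5)
o2=lambda x,y:(320+(x+.5)/6-.5,205+(y+.5)/6-.5)
o3=lambda x,y:(240+(x+.5)/5-.5,195+(y+.5)/5-.5)
f=at_z("top",o1(262,232),.0805);print("flange",f)
a,b=at_z("top",o1(222,135),.117),at_z("top",o1(259,298),.117);d=a-b;print("knob",(a+b)/2,np.linalg.norm(d),np.degrees(np.arctan2(d[1],d[0])))
a,b=at_z("top",o1(231,88),.084),at_z("top",o1(291,370),.084);d=a-b;print("dots",(a+b)/2,np.linalg.norm(d),np.degrees(np.arctan2(d[1],d[0])))
print("neck",at_z("top",o2(279.5,253),.178))
a,b=at_z("top",o2(190.5,196),.157),at_z("top",o2(366.5,303),.157);d=a-b;print("red",(a+b)/2,np.linalg.norm(d),np.degrees(np.arctan2(d[1],d[0])))
a,b=at_z("top",o2(52,312),.109),at_z("top",o2(472,214),.109);d=a-b;print("handles",(a+b)/2,np.linalg.norm(d),np.degrees(np.arctan2(d[1],d[0])))
print("scene neck", at_z("scene",o3(434,239),.178))
print("scene knob", at_z("scene",o3(140,84),.117))
E
```

```text
flange [0.57472093 0.19522755 0.0805    ]
knob [0.57322818 0.1951223  0.117     ] 0.033353810478712484 13.574871754585741
dots [0.57497003 0.19503601 0.084     ] 0.058915321598050144 12.788394032521476
neck [ 0.54751041 -0.07427801  0.178     ]
red [ 0.55153725 -0.07548206  0.157     ] 0.0914661212584258 58.37399939037065
handles [ 0.55079484 -0.0720331   0.109     ] 0.19961077231506827 103.18725881814761
scene neck [ 0.54339995 -0.08098726  0.178     ]
scene knob [0.56902067 0.1922274  0.117     ]
```

>>> drive_tool([
  [[0,0,0],[-1.9,0,-3.5],8.7],
  [[0,0,0],[-1.9,0,-3.5],8.7],
  [[0,0,0],[-1.9,0,-3.5],8.7],
  [[0,0,0],[-1.9,0,-3.5],8.7],
  [[0,0,0],[-1.9,0,-3.5],8.7],
], grip_force=30)

```text
time_s: 0.57
ee_pos: [0.3233, 0.454, 0.2224]
tool_rot: [0.568, -0.568, -0.421, 0.421]
ft_force: [-0.1, 0.4, 0.5]
width: 0.995
```

>>> drive_tool([
  [[0,0,0],[-1.9,0,-3.5],8.7],
  [[0,0,0],[-1.9,0,-3.5],8.7],
  [[0,0,0],[-1.9,0,-3.5],8.7],
  [[0,0,0],[-1.9,0,-3.5],8.7],
  [[0,0,0],[-1.9,0,-3.5],8.7],
])

```text
time_s: 0.98
ee_pos: [0.4629, 0.3119, 0.2226]
tool_rot: [0.568, -0.568, -0.421, 0.421]
ft_force: [0.4, 1.7, 0.5]
width: 0.995
```

>>> drive_tool([
  [[0,0,0],[-1.98,0,-3.5],8.7],
  [[0,0,0],[-1.98,0,-3.5],8.7],
  [[0,0,0],[-1.98,0,-3.5],8.7],
  [[0,0,0],[-1.98,0,-3.5],8.7],
  [[0,0,0],[0,0,0],8.7],
])

```text
time_s: 1.4
ee_pos: [0.5771, 0.1881, 0.2222]
tool_rot: [-0.569, 0.572, 0.417, -0.418]
ft_force: [0.2, -1.5, -0.2]
width: 1.003
```

```bash
python3 - <<'E'
from h import *
s=robot.read_state();print(s["ee_pos"],s["q"],s["time_s"])
p=robot.camera_params("wrist")
im=robot.get_image("wrist"); cv2.imwrite("pics/w1.png",im[:,:,::-1])
print(proj("wrist",[[.5743,.1952,.117],s["ee_pos"],[.55,-.075,.178]],p))
E
```

```text
[0.57712955 0.1881246  0.22223731] [-0.63157168  0.29297488  0.29583157  1.52879233 -0.08210324  1.33227272
  0.93555498] 1.4
[[321.20182344 232.06943934]
 [312.66772905 291.94820649]
 [-75.14552676 338.43821034]]
```

View pics/w1.png

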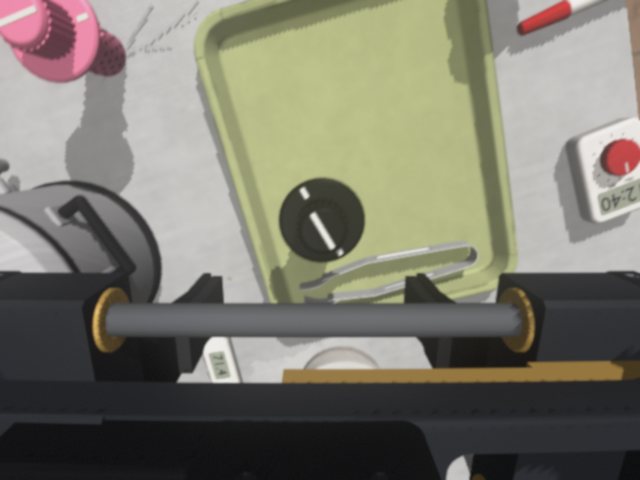

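The wrist view shows the knob line's centre at about (322,231). The stopper position from the top camera projects to (321,232), so the two agree. Now I'll descend.

>>> drive_tool([
  [[0,0,0],[0,2.5,0],8.7],
  [[0,0,0],[0,3,0],8.7],
  [[0,0,0],[0,3,0],8.7],
  [[0,0,0],[0,2,0],8.7],
  [[0,0,0],[0,0,0],8.7],
])

```text
time_s: 1.87
ee_pos: [0.5694, 0.1969, 0.1128]
tool_rot: [0.569, -0.567, -0.418, 0.424]
ft_force: [-0.9, -0.2, 1.1]
width: 1.001
```

```bash
python3 - <<'E'
from h import *
s=robot.read_state();print(s["ee_pos"],s["q"],s["time_s"])
t=np.array([.5743,.1952,.087]);print("delta tool cm",rot(s).inv().apply(t-s["ee_pos"])*100, rot(s).as_matrix())
E
```

```text
[0.56938198 0.19688133 0.11276994] [-0.62806378  0.37396841  0.2721144   1.66248404 -0.10887135  1.1277082
  0.94889803] 1.8667
delta tool cm [-0.00532986  2.57389114 -0.53487631] [[ 0.29125022 -0.00711721 -0.95662043]
 [ 0.95663505 -0.00281214  0.29127559]
 [-0.00476322 -0.99997072  0.00598953]]
```

>>> drive_tool([
  [[0,0,0],[0,0,0],8.7],
  [[0,0,0],[0,0,0],8.7],
  [[0,0,0],[0,0,0],8.7],
])

```text
time_s: 2.12
ee_pos: [0.5736, 0.1976, 0.1195]
tool_rot: [-0.568, 0.569, 0.422, -0.42]
ft_force: [0.9, 0.1, -0.2]
width: 0.995
```

```bash
cat > st.py <<'E'
from h import *
import sys
t=np.array(eval(sys.argv[1]))
s=robot.read_state();print(s["ee_pos"],"q7",s["q"][6],s["time_s"])
print("delta tool cm",rot(s).inv().apply(t-s["ee_pos"])*100); m=rot(s).as_matrix(); print(m, "head",np.degrees(np.arctan2(m[1,0],m[0,0])), s["ft_force"],s["torque"])
E
python3 st.py "[.5743,.1952,.087]"
```

```text
[0.57356142 0.19758775 0.11953227] q7 0.9488224410207954 2.1167
delta tool cm [-0.2135763   3.25306665 -0.13378065]
[[ 0.29224501  0.00256202 -0.95634005]
 [ 0.95634119  0.00140604  0.29224912]
 [ 0.0020934  -0.99999573 -0.00203926]] head 73.00755235857696 [ 0.90039583  0.11260654 -0.18733584] [-0.01189109 -0.03242532 -0.05524634]
```

>>> drive_tool([
  [[0,0,0],[-0.2,1.5,-0.1],8.7],
  [[0,0,0],[0,1.0,0],8.7],
  [[0,0,0],[0,0.6,0],8.7],
  [[0,0,0],[0,0,0],8.7],
  [[0,0,0],[0,0,0],8.7],
])

```text
time_s: 2.53
ee_pos: [0.5729, 0.1949, 0.0867]
tool_rot: [0.568, -0.568, -0.421, 0.421]
ft_force: [0.9, 0.3, -0.5]
width: 0.999
```

```bash
python3 st.py "[.5743,.1952,.087]"; python3 - <<'E'
from h import *
im=robot.get_image("wrist"); cv2.imwrite("pics/w2.png",im[:,:,::-1])
E
```

```text
[0.57294734 0.19486786 0.08667375] q7 0.9599903837462138 2.5333
delta tool cm [ 0.07131372 -0.03266002 -0.11963401]
[[ 2.92416928e-01 -2.50979035e-04 -9.56290896e-01]
 [ 9.56290924e-01 -2.33167136e-05  2.92416942e-01]
 [-9.56880830e-05 -9.99999968e-01  2.33190772e-04]] head 72.99729043503991 [ 0.8873824   0.27020804 -0.49256485] [-0.00831018  0.02992436  0.00331396]
```

View pics/w2.png

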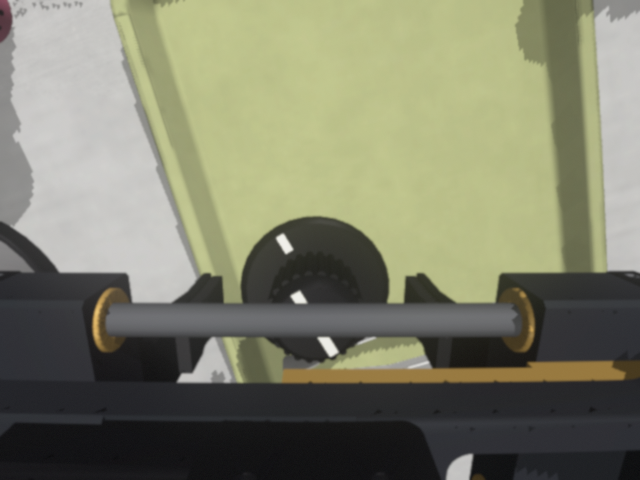

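The knob sits midway between the open fingers: the flange spans 242–389 px and the fingers 222–405 px. Closing on it.

>>> drive_tool([
  [[0,0,0],[0.05,0,-0.1],3.5],
  [[0,0,0],[0,0,0],3.5],
  [[0,0,0],[0,0,0],3.5],
  [[0,0,0],[0,0,0],3.5],
  [[0,0,0],[0,0,0],3.5],
], grip_force=40)

```text
time_s: 3.0
ee_pos: [0.5742, 0.195, 0.0867]
tool_rot: [0.568, -0.568, -0.421, 0.42]
ft_force: [0.3, -0.6, -0.3]
width: 0.703
```

>>> drive_tool([
  [[0,0,0],[0,0,0],3.5],
  [[0,0,0],[0,0,0],3.5],
])

```text
time_s: 3.17
ee_pos: [0.5741, 0.1949, 0.0866]
tool_rot: [0.568, -0.568, -0.421, 0.421]
ft_force: [-0.2, 0.3, -0.1]
width: 0.557
```

>>> drive_tool([
  [[0,0,0],[0,0,0],3.5],
  [[0,0,0],[0,0,0],3.5],
  [[0,0,0],[0,0,0],3.5],
  [[0,0,0],[0,0,0],3.5],
  [[0,0,0],[0,0,0],3.5],
])

```text
time_s: 3.58
ee_pos: [0.5741, 0.1951, 0.0866]
tool_rot: [0.568, -0.568, -0.421, 0.421]
ft_force: [0.4, 0.4, 0.3]
width: 0.474
```

```bash
python3 st.py "[.5743,.1952,.087]"
```

```text
[0.57410804 0.19505269 0.08655123] q7 0.9609031243397353 3.5833
delta tool cm [ 0.01970843 -0.04487314 -0.01405056]
[[ 2.92389816e-01  6.59901959e-05 -9.56299216e-01]
 [ 9.56299199e-01  1.81351418e-04  2.92389823e-01]
 [ 1.92721081e-04 -9.99999981e-01 -1.00810636e-05]] head 72.99891454917872 [0.36889543 0.38688674 0.28463017] [ 0.12601178 -0.03728632  0.03464549]
```

>>> drive_tool([
  [[0,0,0],[0,-3,0],3.5],
  [[0,0,0],[0,-4.1,0],3.5],
  [[0,0,0],[0,-4.1,0],3.5],
  [[0,0,0],[0,-4.1,0],3.5],
  [[0,0,0],[0,-4.1,0],3.5],
])

```text
time_s: 4.0
ee_pos: [0.5734, 0.1945, 0.2819]
tool_rot: [0.569, -0.568, -0.42, 0.421]
ft_force: [2.1, 0.9, -3.4]
width: 0.472
```

>>> drive_tool([
  [[0,0,0],[0,-3,0],3.5],
  [[0,0,0],[0,0,0],3.5],
  [[0,0,0],[0,0,0],3.5],
  [[0,0,0],[0,0,0],3.5],
])

```text
time_s: 4.33
ee_pos: [0.5735, 0.1947, 0.3086]
tool_rot: [0.569, -0.568, -0.42, 0.422]
ft_force: [-1.1, 0.0, -4.4]
width: 0.472
```

```bash
python3 st.py "[.55,-.075,.31]"; python3 - <<'E'
from h import *
im=robot.get_image("wrist"); cv2.imwrite("pics/w3.png",im[:,:,::-1])
E
```

```text
[0.5734529  0.19472058 0.30862261] q7 0.9285519760462988 4.3333
delta tool cm [-26.47904019  -0.10224249  -5.64457612]
[[ 0.29243343 -0.0025106  -0.95628259]
 [ 0.95628422 -0.00109773  0.29243681]
 [-0.00178393 -0.99999625  0.00207983]] head 72.9962737679492 [-1.0637577   0.02411179 -4.3640508 ] [ 0.00875866 -0.03356973  0.01950417]
```

View pics/w3.png

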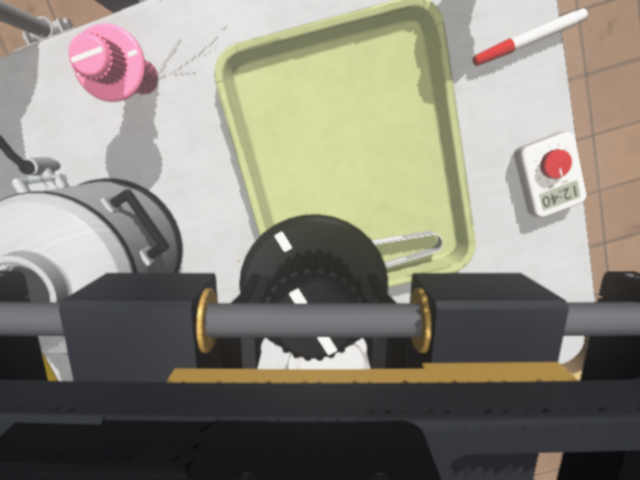

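The stopper is lifted and held upright with its white line unmoved in the grip. I'll go to a viewing spot beside the urn and turn 50° counterclockwise.

>>> drive_tool([
  [[0,0,0],[-3.1,0,-2.0],3.5],
  [[0,0,0],[-3.1,0,-2.0],3.5],
  [[0,0,0],[-3.1,0,-2.0],3.5],
  [[0,0,0],[-3.1,0,-2.0],3.5],
  [[0,0,0],[-3.1,0,-2.0],3.5],
])

```text
time_s: 4.8
ee_pos: [0.6239, 0.0158, 0.3084]
tool_rot: [0.569, -0.568, -0.42, 0.422]
ft_force: [0.8, 0.7, -4.1]
width: 0.47
```

>>> drive_tool([
  [[0,0,0],[-3.1,0,-2.0],3.5],
  [[0,-7,0],[0,0,0],3.5],
  [[0,-7,0],[0,0,0],3.5],
  [[0,-7,0],[0,0,0],3.5],
  [[0,-7,0],[0,0,0],3.5],
])

```text
time_s: 5.22
ee_pos: [0.6337, -0.0182, 0.308]
tool_rot: [0.449, -0.447, -0.546, 0.548]
ft_force: [0.4, -0.4, -4.1]
width: 0.473
```

>>> drive_tool([
  [[0,-7,0],[0,0,0],3.5],
  [[0,-7,0],[0,0,0],3.5],
  [[0,-7,0],[0,0,0],3.5],
  [[0,0,0],[0,0,0],3.5],
  [[0,0,0],[0,0,0],3.5],
])

```text
time_s: 5.63
ee_pos: [0.6339, -0.018, 0.3088]
tool_rot: [0.345, -0.343, -0.617, 0.618]
ft_force: [-0.2, 0.3, -3.1]
width: 0.474
```

```bash
python3 st.py "[.55,-.075,.31]"; python3 - <<'E'
from h import *
import pickle
p=robot.camera_params("wrist");pickle.dump(p,open("pw4.pkl","wb"))
im=robot.get_image("wrist"); cv2.imwrite("pics/w4.png",im[:,:,::-1])
E
```

```text
[ 0.63392005 -0.0180243   0.30880872] q7 2.1486620127543126 5.6333
delta tool cm [-0.42550838 -0.0963605  10.13468761]
[[-5.26487670e-01 -2.72719214e-03 -8.50178390e-01]
 [ 8.50181522e-01  2.10584616e-05 -5.26489677e-01]
 [ 1.45374196e-03 -9.99996281e-01  2.30752134e-03]] head 121.76848406337301 [-0.17442358  0.32364756 -3.13360767] [ 0.03505824  0.01962539 -0.02625181]
```

View pics/w4.png

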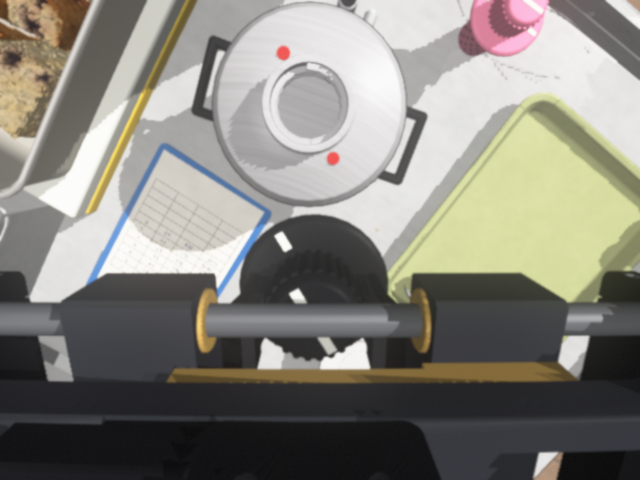

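The urn is in full view: neck centre about (308,108), red dots at (283,53) and (333,158). I'll enlarge it to measure.

```bash
python3 - <<'E'
from h import *
a=cv2.imread("pics/w4.png")[:,:,::-1]
crop(a,248,40,368,172,5,"pics/c4.png")
E
```

```text
(no output)
```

View pics/c4.png

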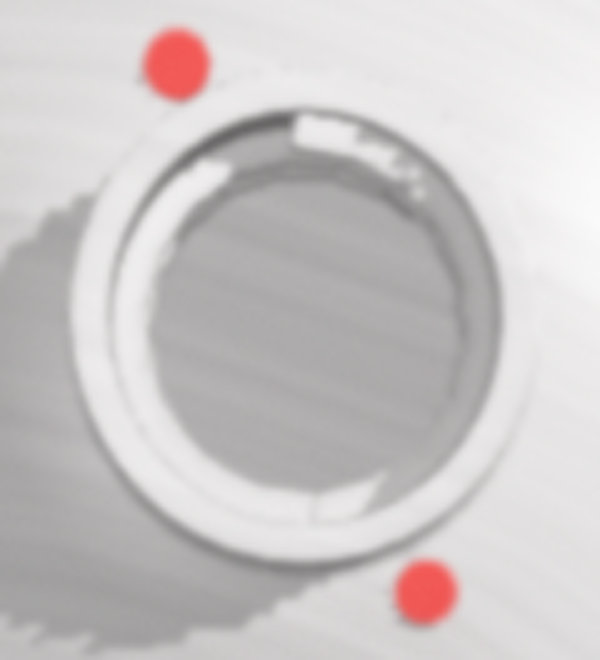

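```bash
python3 - <<'E'
from h import *
import pickle
p=pickle.load(open("pw4.pkl","rb"))
o=lambda x,y:(248+(x+.5)/5-.5,40+(y+.5)/5-.5)
from scipy.optimize import least_squares
pts=[((112,310),.03),((501,310),.03),((300,107),.03),((318,524),.03),((72,300),.036),((310,563),.036),((130,470),.036),((500,470),.036)]
W=[(at_z("wrist",o(*q),.178,p)[:2],r) for q,r in pts]
f=lambda c:[np.hypot(*(w-c))-r for w,r in W]
r=least_squares(f,[.55,-.075]);print(r.x,np.array(r.fun)*1e3)
for z in (.155,.159,.163):
  a,b=at_z("wrist",o(177,65),z,p),at_z("wrist",o(426,593),z,p);d=b-a
  print(z,(a+b)/2,np.linalg.norm(d),np.degrees(np.arctan2(d[1],d[0])))
# held stopper line heading: flange-dot (283,241) & knob line
ee=np.array([.6339,-.0180,.3088]); zk=ee[2]-.0835+.114
a=at_z("wrist",(296,292),zk,p);b=at_z("wrist",(331,351),zk,p);d=b-a;print((a+b)/2,np.degrees(np.arctan2(d[1],d[0])))
zf=ee[2]-.0835+.081
a=at_z("wrist",(283.5,241),zf,p);d=a[:2]-ee[:2];print(a,np.hypot(*d),np.degrees(np.arctan2(d[1],d[0])))
E
```

```text
[ 0.55025448 -0.07362402] [ 0.21859091 -0.51458428  0.54032876  0.14996457  0.39695587  0.09573289
 -0.44240817  0.98601075]
0.155 [ 0.55050284 -0.07441066  0.155     ] 0.09265270197957808 58.03913108891409
0.159 [ 0.55083396 -0.07415394  0.159     ] 0.0914852150665955 58.039131088914125
0.163 [ 0.55116509 -0.07389722  0.163     ] 0.09031772815361298 58.0391310889141
[ 0.63438739 -0.01789675  0.3393    ] 60.14630779342809
[ 0.62040211 -0.04339241  0.3063    ] 0.028757044347491698 -117.99384699674913
```

>>> drive_tool([
  [[0,0,0],[-0.12,0,3.3],3.5],
  [[0,0,0],[-0.12,0,3.3],3.5],
  [[0,0,0],[-0.11,0,3.4],3.5],
  [[0,-2,0],[0,0,0],3.5],
  [[0,0,0],[0,0,0],3.5],
])

```text
time_s: 6.1
ee_pos: [0.5502, -0.0756, 0.3108]
tool_rot: [-0.333, 0.333, 0.624, -0.623]
ft_force: [0.5, -0.1, -2.9]
width: 0.473
```

>>> drive_tool([
  [[0,0,0],[0,0,0],3.5],
  [[0,0,0],[0,0,0],3.5],
])

```text
time_s: 6.27
ee_pos: [0.5519, -0.0731, 0.3101]
tool_rot: [-0.333, 0.332, 0.624, -0.624]
ft_force: [0.3, 0.4, -5.2]
width: 0.474
```

```bash
python3 st.py "[.5505,-.0738,.26]"
```

```text
[ 0.55188787 -0.07308478  0.31014627] q7 2.251092233352641 6.2667
delta tool cm [0.01578268 5.01466207 0.15418529]
[[-5.58044031e-01 -4.05766194e-04 -8.29811241e-01]
 [ 8.29811211e-01  2.83973769e-04 -5.58044150e-01]
 [ 4.62080076e-04 -9.99999877e-01  1.78239470e-04]] head 123.92064119208653 [ 0.34345819  0.44557041 -5.1650297 ] [0.10011873 0.01058475 0.06935376]
```

>>> drive_tool([
  [[0,0,0],[0,2,0.15],3.5],
  [[0,0,0],[0,2.5,0],3.5],
  [[0,0,0],[0,2.5,0],3.5],
  [[0,0,0],[0,1.5,0],3.5],
  [[0,0,0],[0,0,0],3.5],
])

```text
time_s: 6.68
ee_pos: [0.5488, -0.0738, 0.2215]
tool_rot: [0.334, -0.33, -0.623, 0.625]
ft_force: [-0.9, 0.6, -4.7]
width: 0.474
```

>>> drive_tool([
  [[0,0,0],[0,0,0],3.5],
  [[0,0,0],[0,0,0],3.5],
])

```text
time_s: 6.85
ee_pos: [0.5511, -0.0746, 0.2266]
tool_rot: [-0.332, 0.332, 0.624, -0.624]
ft_force: [0.1, 0.2, -2.1]
width: 0.476
```

```bash
python3 st.py "[.5505,-.0738,.20]"
```

```text
[ 0.55113558 -0.07455416  0.22663177] q7 2.262960639314689 6.85
delta tool cm [0.10024088 2.66308282 0.01339161]
[[-5.58933111e-01  1.34216272e-03 -8.29211659e-01]
 [ 8.29212341e-01 -8.25593153e-05 -5.58933704e-01]
 [-8.18639128e-04 -9.99999096e-01 -1.06679276e-03]] head 123.98206027070106 [ 0.08197868  0.2355164  -2.11833169] [ 0.07131092 -0.02811582 -0.00661676]
```

>>> drive_tool([
  [[0,0,0],[0.1,0.4,0],3.5],
  [[0,0,0],[0,0.5,0],3.5],
  [[0,0,0],[0,0.5,0],3.5],
  [[0,0,0],[0,0.4,0],3.5],
  [[0,0,0],[0,0,0],3.5],
])

```text
time_s: 7.27
ee_pos: [0.5492, -0.0739, 0.2065]
tool_rot: [0.333, -0.332, -0.624, 0.625]
ft_force: [-0.3, 0.4, -3.6]
width: 0.477
```

>>> drive_tool([
  [[0,0,0],[0,0.3,0],3.5],
  [[0,0,0],[0,0.3,0],3.5],
  [[0,0,0],[0,0.2,0],3.5],
  [[0,0,0],[0,0,0],3.5],
])

```text
time_s: 7.6
ee_pos: [0.5496, -0.074, 0.1992]
tool_rot: [0.332, -0.332, -0.624, 0.624]
ft_force: [1.0, -0.1, -3.8]
width: 0.469
```

```bash
python3 st.py "[.5505,-.0738,.2]"; python3 - <<'E'
from h import *
im=robot.get_image("scene"); crop(im,260,140,400,260,5,"pics/s5.png")
im=robot.get_image("wrist"); cv2.imwrite("pics/w5.png",im[:,:,::-1])
E
```

```text
[ 0.54964204 -0.07402352  0.19920093] q7 2.266629887254889 7.6
delta tool cm [-0.02942374 -0.07992157 -0.08362078]
[[-5.59071250e-01 -1.81428407e-04 -8.29119596e-01]
 [ 8.29119606e-01  3.18594077e-05 -5.59071264e-01]
 [ 1.27846668e-04 -9.99999983e-01  1.32614171e-04]] head 123.99159312461443 [ 1.03264565 -0.11181099 -3.82843298] [ 0.0512313  -0.00646883 -0.01454227]
```

View pics/s5.png

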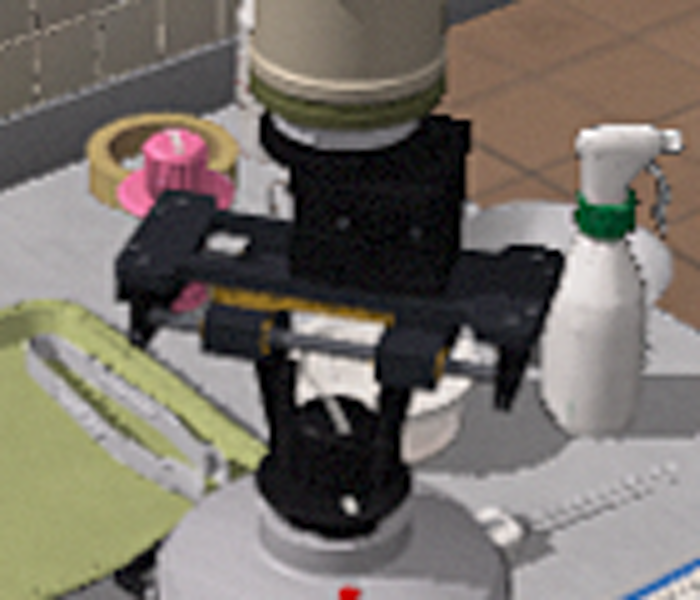

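View pics/w5.png

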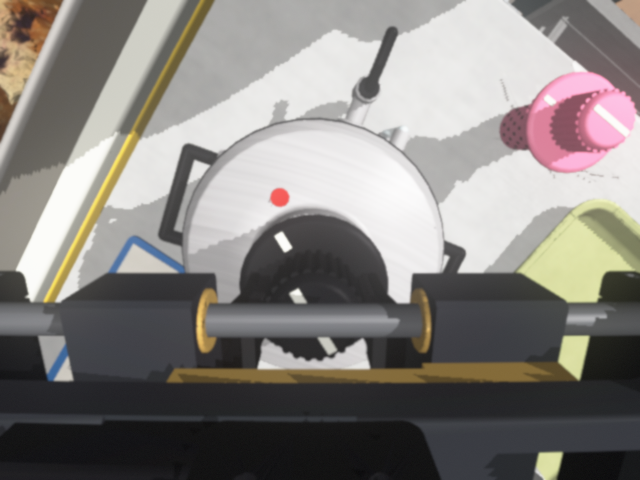

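It's lowered into the neck with no load yet and the line over the dot, flange about 11.7 mm above the rim. Creeping down to contact.

>>> drive_tool([
  [[0,0,0],[0,0.1,-0.08],3.5],
  [[0,0,0],[0,0.1,0],3.5],
  [[0,0,0],[0,0,0],3.5],
  [[0,0,0],[0,0,0],3.5],
])

```text
time_s: 8.03
ee_pos: [0.5506, -0.0737, 0.1988]
tool_rot: [-0.332, 0.332, 0.625, -0.624]
ft_force: [-3.6, 0.4, 6.6]
width: 0.474
```

```bash
python3 st.py "[.5505,-.0738,.2]"
```

```text
[ 0.55057204 -0.07371464  0.19875378] q7 2.266385495350248 8.0333
delta tool cm [-0.00309849 -0.12463186  0.01062104]
[[-5.58916479e-01  1.03489470e-03 -8.29223310e-01]
 [ 8.29223872e-01  2.45759163e-04 -5.58916550e-01]
 [-3.74630549e-04 -9.99999434e-01 -9.95518236e-04]] head 123.98090082755915 [-3.58380767  0.37921202  6.63060794] [ 0.08545486  1.07885205 -0.01448234]
```

Contact at 11.3 mm, within the stated 11–13 mm. Now screw clockwise, following the lead.

>>> drive_tool([
  [[0,7,0],[0,0.04,0],3.5],
  [[0,7,0],[0,0.04,0],3.5],
  [[0,7,0],[0,0.04,0],3.5],
  [[0,7,0],[0,0.04,0],3.5],
  [[0,7,0],[0,0.04,0],3.5],
])

```text
time_s: 8.45
ee_pos: [0.5515, -0.074, 0.1968]
tool_rot: [-0.505, 0.507, 0.495, -0.493]
ft_force: [0.7, -1.1, 3.7]
width: 0.477
```

```bash
python3 st.py "[.5505,-.0738,.2]"
```

```text
[ 0.55148263 -0.07398833  0.19681709] q7 1.6603308165500146 8.45
delta tool cm [ 0.01637593 -0.31860506  0.09768492]
[[ 2.36578169e-02  3.11771418e-03 -9.99715253e-01]
 [ 9.99720035e-01 -4.73940041e-04  2.36564521e-02]
 [-4.00051032e-04 -9.99995028e-01 -3.12805372e-03]] head 88.64438035282666 [ 0.69056562 -1.12844515  3.72271468] [-0.34437246 -0.08189253  0.16401165]
```

>>> drive_tool([
  [[0,7,0],[0,0.04,0],3.5],
  [[0,7,0],[0,0.04,0],3.5],
  [[0,7,0],[0,0.04,0],3.5],
  [[0,7,0],[0,0.04,0],3.5],
  [[0,7,0],[0,0.04,0],3.5],
])

```text
time_s: 8.87
ee_pos: [0.5515, -0.0728, 0.1949]
tool_rot: [-0.631, 0.631, 0.32, -0.318]
ft_force: [0.1, 2.8, 5.2]
width: 0.471
```

>>> drive_tool([
  [[0,7,0],[0,0.04,0],3.5],
  [[0,7,0],[0,0.04,0],3.5],
  [[0,7,0],[0,0.04,0],3.5],
  [[0,7,0],[0,0.04,0],3.5],
  [[0,7,0],[0,0.04,0],3.5],
])

```text
time_s: 9.28
ee_pos: [0.5517, -0.0725, 0.1929]
tool_rot: [0.698, -0.697, -0.116, 0.114]
ft_force: [1.5, 1.9, 3.5]
width: 0.473
```

```bash
python3 st.py "[.5505,-.0738,.2]"; python3 - <<'E'
from h import *
im=robot.get_image("wrist"); cv2.imwrite("pics/w6.png",im[:,:,::-1])
E
```

```text
[ 0.55173247 -0.07253011  0.19292441] q7 0.463240998036337 9.2833
delta tool cm [-0.1548929  -0.70813664 -0.08066463]
[[ 9.47074786e-01  3.45164885e-03 -3.20994448e-01]
 [ 3.20992082e-01  1.23387541e-03  9.47081074e-01]
 [ 3.66505846e-03 -9.99993282e-01  6.06203386e-05]] head 18.72306284258834 [1.53752205 1.934964   3.53223737] [ 0.43788375 -0.32825985  0.08223588]
```

View pics/w6.png

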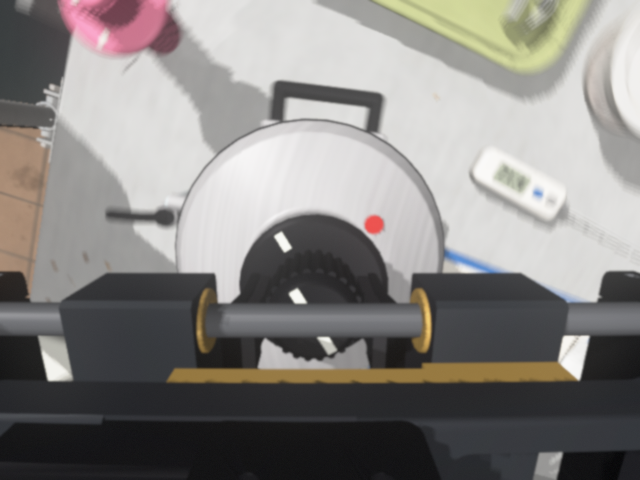

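The stopper turns with the jaws: the dot is still at (283,241) with no slip, 105° done and down 5.9 mm. I'll continue clockwise.

>>> drive_tool([
  [[0,7,0],[0,0.04,0],3.5],
  [[0,7,0],[0,0.04,0],3.5],
  [[0,7,0],[0,0.04,0],3.5],
  [[0,7,0],[0,0.04,0],3.5],
  [[0,7,0],[0,0.04,0],3.5],
])

```text
time_s: 9.75
ee_pos: [0.5516, -0.0733, 0.1908]
tool_rot: [0.7, -0.7, 0.098, -0.1]
ft_force: [0.2, 1.4, 5.2]
width: 0.475
```

>>> drive_tool([
  [[0,7,0],[0,0.04,0],3.5],
  [[0,7,0],[0,0.04,0],3.5],
  [[0,7,0],[0,0.04,0],3.5],
  [[0,7,0],[0,0.04,0],3.5],
  [[0,7,0],[0,0.04,0],3.5],
])

```text
time_s: 10.17
ee_pos: [0.5496, -0.0733, 0.1888]
tool_rot: [0.638, -0.638, 0.306, -0.304]
ft_force: [-12.0, 1.4, 16.5]
width: 0.471
```

```bash
python3 st.py "[.5505,-.0738,.2]"
```

```text
[ 0.54960416 -0.0732543   0.18878247] q7 -0.7234674113396284 10.1667
delta tool cm [ 0.09633884 -1.12196603  0.03525994]
[[ 6.27401228e-01 -1.50143815e-03  7.78694706e-01]
 [-7.78693311e-01  1.49195673e-03  6.27402981e-01]
 [-2.10378558e-03 -9.99997760e-01 -2.33104365e-04]] head -51.141248807182684 [-12.02910295   1.35359926  16.54588054] [0.92259157 3.03360544 0.36480561]
```

>>> drive_tool([
  [[0,7,0],[0,0.02,0],3.5],
  [[0,7,0],[0,0.02,0],3.5],
  [[0,7,0],[0,0.02,0],3.5],
])

```text
time_s: 10.42
ee_pos: [0.5488, -0.0719, 0.188]
tool_rot: [0.572, -0.571, 0.418, -0.414]
ft_force: [-14.5, 6.3, 17.4]
width: 0.475
```

```bash
python3 st.py "[.5505,-.0738,.2]"
```

```text
[ 0.54877012 -0.07185513  0.1880241 ] q7 -1.0785245925207583 10.4167
delta tool cm [ 0.23271795 -1.19892173  0.10198039]
[[ 0.3076682  -0.00363249  0.95148677]
 [-0.9514824   0.00370083  0.30768092]
 [-0.00463893 -0.99998655 -0.00231762]] head -72.08103906772487 [-14.46138865   6.28629706  17.43657229] [1.79101483 3.77903839 0.59561402]
```

>>> drive_tool([
  [[0,7,0],[-0.1,0,-0.1],3.5],
  [[0,7,0],[0,0.02,0],3.5],
  [[0,0,0],[0,0,0],3.5],
])

```text
time_s: 10.67
ee_pos: [0.5495, -0.0722, 0.1877]
tool_rot: [0.517, -0.516, 0.483, -0.483]
ft_force: [-1.9, 1.2, 4.8]
width: 0.476
```

```bash
python3 st.py "[.5505,-.0738,.2]"; python3 - <<'E'
from h import *
im=robot.get_image("wrist"); cv2.imwrite("pics/w7.png",im[:,:,::-1])
E
```

```text
[ 0.54949487 -0.07222898  0.18770403] q7 -1.3201509406514016 10.6667
delta tool cm [ 0.1619713  -1.22966433  0.09155548]
[[ 0.06543645  0.00117542  0.99785605]
 [-0.99785612  0.00119424  0.06543505]
 [-0.00111477 -0.9999986   0.00125105]] head -86.24808434552348 [-1.86031463  1.17563368  4.82183003] [ 0.41025706  0.54319821 -0.14013448]
```

View pics/w7.png

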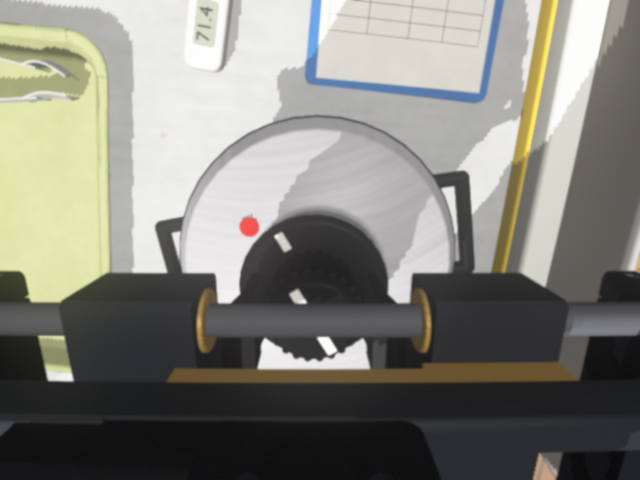

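Forces have dropped and there's no slip. The flange is about 0.2 mm from the rim, with roughly 20° left to the expected stop.

>>> drive_tool([
  [[0,6,0],[0,0.02,0],3.5],
  [[0,5,0],[0,0.02,0],3.5],
  [[0,0,0],[0,0,0],3.5],
])

```text
time_s: 10.97
ee_pos: [0.5501, -0.0727, 0.1877]
tool_rot: [-0.469, 0.467, -0.53, 0.531]
ft_force: [-0.7, 0.4, 7.3]
width: 0.472
```

```bash
python3 st.py "[.5505,-.0738,.2]"
```

```text
[ 0.55008177 -0.07272603  0.18767888] q7 -1.5027887700584686 10.9667
delta tool cm [ 0.10027471 -1.23206699  0.05777579]
[[-1.24100621e-01  2.48489022e-03  9.92266527e-01]
 [-9.92269236e-01  5.90586501e-04 -1.24102439e-01]
 [-8.94400153e-04 -9.99996738e-01  2.39238797e-03]] head -97.12882361247266 [-0.66399958  0.39036536  7.26569769] [ 0.2086669   0.32554437 -0.16066324]
```

>>> drive_tool([
  [[0,5,0],[0,0.02,0],3.5],
  [[0,0,0],[0,0,0],3.5],
  [[0,0,0],[0,0,0],3.5],
])

```text
time_s: 11.22
ee_pos: [0.5503, -0.0728, 0.1877]
tool_rot: [-0.447, 0.445, -0.548, 0.549]
ft_force: [-1.3, 0.3, 7.5]
width: 0.472
```

```bash
python3 st.py "[.5505,-.0738,.2]"
```

```text
[ 0.55027536 -0.07284563  0.18765849] q7 -1.5819325234840436 11.2167
delta tool cm [ 0.08736072 -1.23412986  0.04509808]
[[-2.05397380e-01  3.02102532e-03  9.78673996e-01]
 [-9.78677975e-01  5.47876794e-04 -2.05399907e-01]
 [-1.15671109e-03 -9.99995287e-01  2.84407848e-03]] head -101.85277033808033 [-1.30936808  0.34120941  7.5021917 ] [ 0.19451164  0.33373588 -0.19440355]
```

>>> drive_tool([
  [[0,4,0],[0,0,0],3.5],
  [[0,0,0],[0,0,0],3.5],
  [[0,0,0],[0,0,0],3.5],
])

```text
time_s: 11.47
ee_pos: [0.5502, -0.0737, 0.1877]
tool_rot: [-0.427, 0.425, -0.563, 0.565]
ft_force: [-0.2, -1.1, 7.5]
width: 0.474
```

```bash
python3 st.py "[.5505,-.0738,.2]"
```

```text
[ 0.55022245 -0.07365852  0.18766587] q7 -1.6486141092634239 11.4667
delta tool cm [ 0.00552803 -1.23331526  0.03437117]
[[-2.73277228e-01  3.07848822e-03  9.61930392e-01]
 [-9.61935234e-01 -4.56082703e-04 -2.73277144e-01]
 [-4.02560654e-04 -9.99995157e-01  3.08594330e-03]] head -105.85937578263373 [-0.19681867 -1.09947226  7.46020287] [-0.36525144  0.32063256  0.05702875]
```

>>> drive_tool([
  [[0,4,0],[0,0,0],3.5],
  [[0,0,0],[0,0,0],3.5],
  [[0,0,0],[0,0,0],3.5],
])

```text
time_s: 11.72
ee_pos: [0.5505, -0.0736, 0.1877]
tool_rot: [-0.407, 0.406, -0.578, 0.58]
ft_force: [0.8, -2.6, 7.3]
width: 0.473
```

```bash
python3 st.py "[.5505,-.0738,.2]"
```

```text
[ 0.55052898 -0.0736323   0.18771502] q7 -1.7151844115130221 11.7167
delta tool cm [ 0.01616205 -1.22848615  0.00760812]
[[-3.38846616e-01  3.72758180e-03  9.40834245e-01]
 [-9.40841503e-01 -8.25364097e-04 -3.38845960e-01]
 [-4.86545225e-04 -9.99992712e-01  3.78673549e-03]] head -109.80662167960966 [ 0.75413822 -2.64227792  7.25371629] [-0.49928948 -0.1588655   0.59391033]
```

>>> drive_tool([
  [[0,4,0],[0,0,0],3.5],
  [[0,0,0],[0,0,0],3.5],
  [[0,0,0],[0,0,0],3.5],
])

```text
time_s: 11.97
ee_pos: [0.5507, -0.0731, 0.1878]
tool_rot: [-0.387, 0.385, -0.592, 0.593]
ft_force: [1.5, -0.5, 7.2]
width: 0.476
```

```bash
python3 st.py "[.5505,-.0738,.2]"; python3 - <<'E'
from h import *
im=robot.get_image("wrist"); cv2.imwrite("pics/w8.png",im[:,:,::-1])
E
```

```text
[ 0.55068828 -0.0731437   0.18776836] q7 -1.7824863296508906 11.9667
delta tool cm [ 0.06601857 -1.22320971  0.01381296]
[[-4.03506247e-01  3.94631770e-03  9.14968379e-01]
 [-9.14975921e-01 -2.85132517e-04 -4.03508343e-01]
 [-1.33148488e-03 -9.99992173e-01  3.72583842e-03]] head -113.79757712244707 [ 1.50824333 -0.53161739  7.21107847] [-0.2723073  -0.20209796  0.48002544]
```

View pics/w8.png

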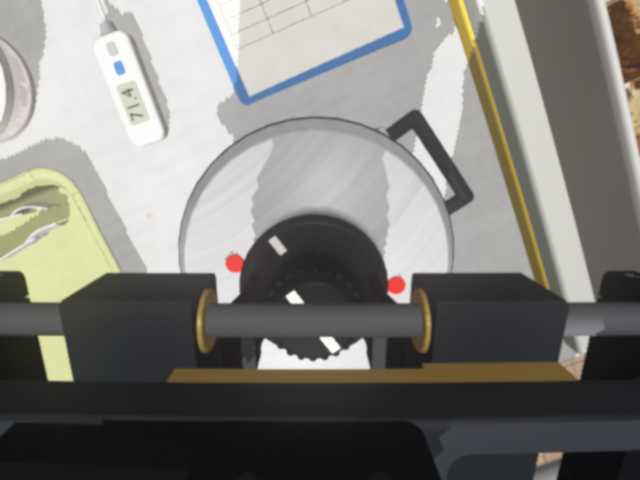

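The line has slipped about 5° in the jaws (dot now at (278,245)) and torque sits near 0.5 N m, so the stop is probably reached. I'll confirm with a firmer grip.

>>> drive_tool([
  [[0,0,0],[0,0,0],3.5],
  [[0,0,0],[0,0,0],3.5],
  [[0,4,0],[0,0,0],3.5],
  [[0,0,0],[0,0,0],3.5],
  [[0,0,0],[0,0,0],3.5],
], grip_force=60)

```text
time_s: 12.43
ee_pos: [0.5506, -0.0718, 0.1878]
tool_rot: [-0.367, 0.364, -0.605, 0.606]
ft_force: [0.6, 4.3, 9.4]
width: 0.471
```

```bash
cat > line.py <<'E'
from h import *
import sys
# heading of the white flange dot & knob line from wrist image
def meas(fn):
    s=robot.read_state(); p=robot.camera_params("wrist"); im=robot.get_image("wrist"); cv2.imwrite(fn,im[:,:,::-1])
    m=rot(s).as_matrix(); crop(im,230,205,400,365,5,fn.replace(".png","c.png"))
    roi=im[215:300,245:385].astype(int); mk=(roi.min(2)>150)
    n,l,st,c=cv2.connectedComponentsWithStats(mk.astype(np.uint8))
    ee=s["ee_pos"]; H=np.degrees(np.arctan2(m[1,0],m[0,0]))
    for i in range(1,n):
        if 30<st[i,4]<600:
            uv=c[i]+[245,215]; a=at_z("wrist",uv,ee[2]-.0835+.081,p); d=a[:2]-ee[:2]
            b=at_z("wrist",uv,ee[2]-.0835+.114,p)-ee
            print(uv,st[i,4],"r",np.hypot(*d),"head",np.degrees(np.arctan2(d[1],d[0])),"rel jaw",(np.degrees(np.arctan2(d[1],d[0]))-H)%180)
meas(sys.argv[1])
E
python3 st.py "[.5505,-.0738,.2]"; python3 line.py pics/w9.png
```

```text
[ 0.5506381  -0.07179829  0.18778787] q7 -1.8497344893461087 12.4333
delta tool cm [ 0.18005288 -1.22153683  0.08396543]
[[-0.46561748  0.0035056   0.88497914]
 [-0.88498137  0.00141724 -0.46562427]
 [-0.00288652 -0.99999285  0.0024425 ]] head -117.75031702797298 [0.57434091 4.31419318 9.44020669] [0.74723295 0.17109286 0.00134918]
[374.09090909 226.75935829] 561 r 0.043359918210827075 head -67.98035365102422 rel jaw 49.769963376948766
[276.02614379 244.66013072] 153 r 0.03041608129403537 head 8.963744717915755 rel jaw 126.71406174588874
[292.55752212 295.40707965] 113 r 0.01081146579999008 head 70.2407965662281 rel jaw 7.991113594201067
```

View pics/w9c.png

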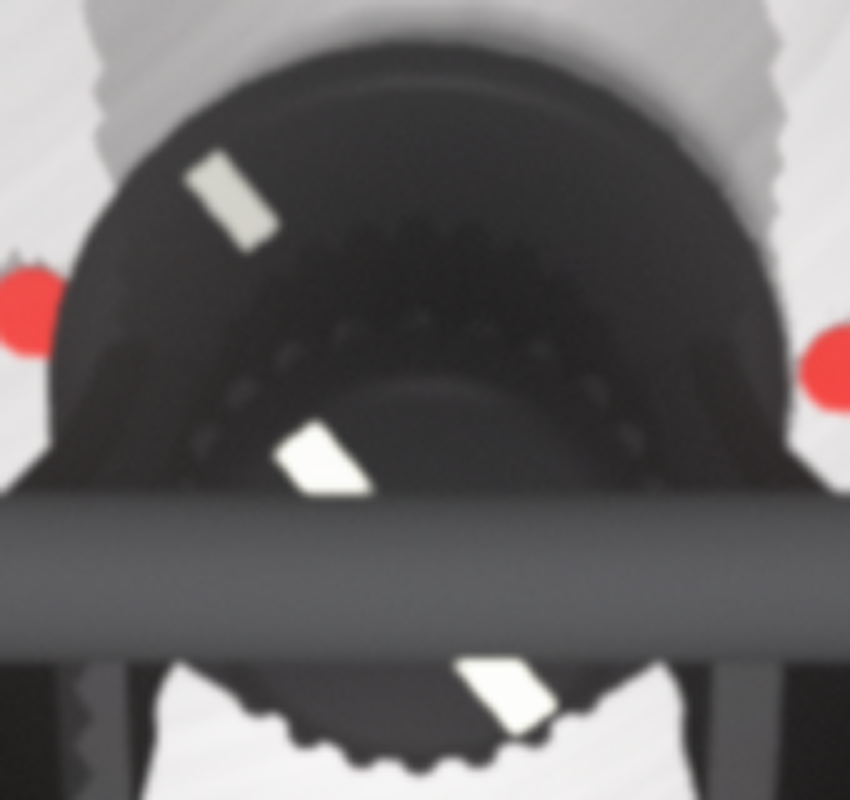

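```bash
python3 - <<'E'
from h import *
p=robot.camera_params("wrist"); s=robot.read_state(); ee=s["ee_pos"]; m=rot(s).as_matrix(); H=np.degrees(np.arctan2(m[1,0],m[0,0]))
# camera fixed to tool -> use the current pose for all images; relative angles only
for f in ("w4","w5","w6","w7","w8","w9"):
    im=cv2.imread(f"pics/{f}.png").astype(int); roi=im[228:256,265:295]; mk=roi.min(2)>150
    if not mk.any(): print(f,"none");continue
    v,u=np.nonzero(mk); a=at_z("wrist",(u.mean()+265,v.mean()+228),ee[2]-.0835+.081,p); d=a[:2]-ee[:2]
    print(f,u.mean()+265,v.mean()+228,mk.sum(),"rel",(np.degrees(np.arctan2(d[1],d[0]))-H)%180)
E
```

```text
w4 282.15346534653463 240.74257425742573 202 rel 120.09864821519784
w5 282.78680203045684 241.35532994923858 197 rel 119.89997127636511
w6 281.88265306122446 241.12755102040816 196 rel 120.49375409749445
w7 281.56804733727813 240.77514792899407 169 rel 120.56480774734628
w8 277.0980392156863 245.0261437908497 153 rel 126.17308673998704
w9 275.95454545454544 244.55194805194805 154 rel 126.73063334028684
```

The line moved another 3.4° with the firmer grip (12.4° → 9.0°), so I'm not sure it is at the stop. Pushing on.

>>> drive_tool([
  [[0,4,0],[0,0,0],3.5],
  [[0,0,0],[0,0,0],3.5],
  [[0,0,0],[0,0,0],3.5],
])

```text
time_s: 12.73
ee_pos: [0.5501, -0.0709, 0.1878]
tool_rot: [0.346, -0.344, 0.618, -0.617]
ft_force: [-4.3, 7.1, 12.4]
width: 0.473
```

```bash
cat > rel.py <<'E'
from h import *
import sys
s=robot.read_state(); p=robot.camera_params("wrist"); ee=s["ee_pos"]; m=rot(s).as_matrix(); H=np.degrees(np.arctan2(m[1,0],m[0,0]))
im=robot.get_image("wrist"); cv2.imwrite(sys.argv[1],im[:,:,::-1])
roi=im[225:268,255:300].astype(int); mk=(roi.min(2)>150).astype(np.uint8)
n,l,st,c=cv2.connectedComponentsWithStats(mk)
for i in range(1,n):
    if st[i,4]>50:
        uv=c[i]+[255,225];a=at_z("wrist",uv,ee[2]-.0835+.081,p); d=a[:2]-ee[:2]; h=np.degrees(np.arctan2(d[1],d[0]))
        print(uv,st[i,4],"rel",(h-H)%180,"line",h%180,"jaw",H)
print(ee,"q7",s["q"][6],s["time_s"],"F",s["ft_force"].round(2),"T",s["torque"].round(2))
E
python3 rel.py pics/w10.png; sleep 1;python3 - <<'E'
from h import *
for i in range(4):
    robot.get_image("top"); s=robot.read_state(); print(s["torque"].round(2),s["ft_force"].round(1),s["ee_pos"].round(4))
E
```

```text
[258.8625 228.5875] 80 rel 129.06438508112652 line 7.400971559864548 jaw -121.66341352126197
[273.85430464 244.9205298 ] 151 rel 128.5097314011262 line 6.846317879864244 jaw -121.66341352126197
[ 0.55006907 -0.07090229  0.1877859 ] q7 -1.9160416783028138 12.7333 F [-4.28  7.08 12.44] T [1.3  1.07 0.58]
[1.32 1.16 0.52] [-4.7  6.1 12.6] [ 0.5501 -0.0709  0.1878]
[1.28 1.15 0.53] [-3.9  6.5 12.7] [ 0.5501 -0.0709  0.1878]
[1.31 1.15 0.56] [-4.5  8.  12.5] [ 0.5501 -0.0709  0.1878]
[1.34 1.17 0.53] [-4.6  5.5 12.9] [ 0.5501 -0.0709  0.1878]
```

>>> drive_tool([
  [[0,4,0],[0,0,0],3.5],
  [[0,0,0],[0,0,0],3.5],
  [[0,0,0],[0,0,0],3.5],
])

```text
time_s: 13.23
ee_pos: [0.55, -0.0705, 0.1878]
tool_rot: [0.324, -0.322, 0.63, -0.628]
ft_force: [-6.2, 7.9, 13.3]
width: 0.47
```

```bash
python3 rel.py pics/w11.png
```

```text
[258.64383562 228.43835616] 73 rel 129.22466313472333 line 3.5637391059328367 jaw -125.66092402879049
[271. 247.] 145 rel 131.84489513832128 line 6.18397110953078 jaw -125.66092402879049
[ 0.54998624 -0.07054215  0.18780422] q7 -1.9829511258571983 13.2333 F [-6.23  7.94 13.33] T [1.67 1.32 0.46]
```

>>> drive_tool([
  [[0,4,0],[0,0,0],3.5],
  [[0,0,0],[0,0,0],3.5],
  [[0,0,0],[0,0,0],3.5],
])

```text
time_s: 13.53
ee_pos: [0.5504, -0.0705, 0.1879]
tool_rot: [0.302, -0.3, 0.64, -0.639]
ft_force: [-3.0, 7.4, 11.9]
width: 0.468
```

```bash
python3 rel.py pics/w12.png
```

```text
[259.         228.56097561] 82 rel 129.14611613426752 line 179.50877670502615 jaw -129.63733942924136
[268.44295302 250.55704698] 149 rel 135.87938885712686 line 6.242049427885497 jaw -129.63733942924136
[ 0.55038906 -0.0705423   0.18786145] q7 -2.049413636855635 13.5333 F [-3.02  7.38 11.91] T [1.65 0.86 0.68]
```

The line stays at 6.2° while the jaws moved on 4°, so it is against the stop with the flange on the rim. Now I'll back off 90°, rising with the lead.

>>> drive_tool([
  [[0,-7,0],[0,-0.04,0],3.5],
  [[0,-7,0],[0,-0.04,0],3.5],
  [[0,-7,0],[0,-0.04,0],3.5],
  [[0,-7,0],[0,-0.04,0],3.5],
  [[0,-7,0],[0,-0.04,0],3.5],
])

```text
time_s: 14.0
ee_pos: [0.5491, -0.073, 0.1881]
tool_rot: [-0.48, 0.48, -0.519, 0.519]
ft_force: [-0.2, -1.2, -2.4]
width: 0.47
```

```bash
python3 rel.py pics/w13.png
```

```text
[258.92473118 229.1827957 ] 93 rel 128.7699967763308 line 34.29064454931716 jaw -94.47935222701365
[268.37195122 249.62195122] 164 rel 134.3932070282388 line 39.913854801225156 jaw -94.47935222701365
[ 0.54907298 -0.07299967  0.18814081] q7 -1.4592172789757631 14.0 F [-0.2  -1.21 -2.37] T [-0.17  0.1   0.  ]
```

>>> drive_tool([
  [[0,-7,0],[0,-0.04,0],3.5],
  [[0,-7,0],[0,-0.04,0],3.5],
  [[0,-7,0],[0,-0.04,0],3.5],
  [[0,-7,0],[0,-0.04,0],3.5],
  [[0,-7,0],[0,-0.04,0],3.5],
])

```text
time_s: 14.47
ee_pos: [0.5491, -0.0736, 0.1901]
tool_rot: [-0.613, 0.613, -0.352, 0.352]
ft_force: [1.4, -2.2, -4.3]
width: 0.472
```

>>> drive_tool([
  [[0,-7,0],[0,-0.04,0],3.5],
  [[0,-7,0],[0,-0.04,0],3.5],
  [[0,-7,0],[0,-0.02,0],3.5],
  [[0,0,0],[0,0,0],3.5],
  [[0,0,0],[0,0,0],3.5],
])

```text
time_s: 14.88
ee_pos: [0.5489, -0.0738, 0.1912]
tool_rot: [-0.666, 0.666, -0.238, 0.238]
ft_force: [-1.1, -3.2, 0.1]
width: 0.471
```

```bash
python3 rel.py pics/w14.png
```

```text
[259.35714286 229.        ] 98 rel 127.8056645929037 line 88.50878616243114 jaw -39.29687843047257
[268.6744186  250.18023256] 172 rel 133.81001393621852 line 94.51313550574595 jaw -39.29687843047257
[ 0.54885696 -0.07380981  0.19117544] q7 -0.5259210220638162 14.8833 F [-1.15 -3.2   0.12] T [-1.05  0.41  0.04]
```

View pics/w14.png

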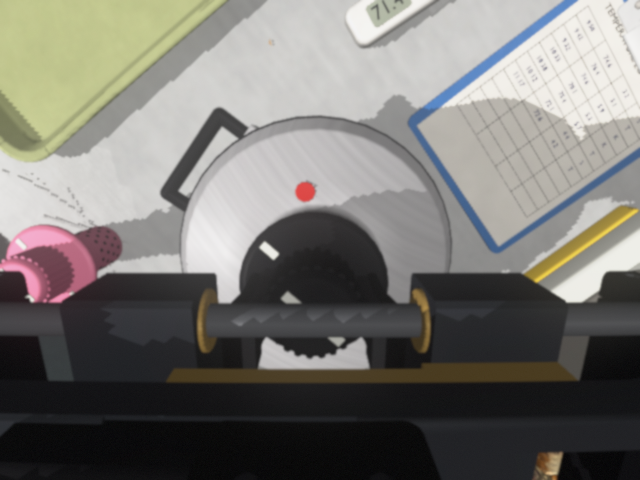

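Line at 94.5°, 88° from the stop, with forces near zero. I'll add 2° and recheck.

>>> drive_tool([
  [[0,-2,0],[0,-0.01,0],3.5],
  [[0,0,0],[0,0,0],3.5],
  [[0,0,0],[0,0,0],3.5],
  [[0,0,0],[0,0,0],3.5],
])

```text
time_s: 15.27
ee_pos: [0.5494, -0.0736, 0.1913]
tool_rot: [-0.67, 0.67, -0.226, 0.226]
ft_force: [1.5, -5.4, -2.9]
width: 0.473
```

```bash
python3 rel.py pics/w15.png; python3 - <<'E'
from h import *
im=robot.get_image("scene"); crop(im,250,170,380,290,5,"pics/s15.png")
print(robot.read_state()["width"])
E
```

```text
[259.45454545 228.95959596] 99 rel 127.73525429415827 line 90.47129710898201 jaw -37.263957185176245
[268.71764706 250.04705882] 170 rel 133.69582029901528 line 96.43186311383904 jaw -37.263957185176245
[ 0.54935868 -0.07362249  0.19133517] q7 -0.4917329937700937 15.2667 F [ 1.54 -5.39 -2.93] T [-1.38 -0.36 -0.04]
0.47098904681185944
```

View pics/s15.png

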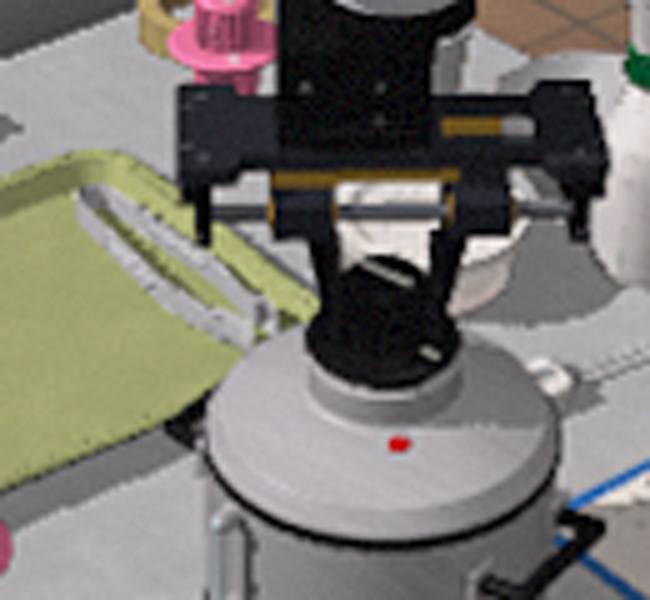

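The line is at 96.4°, 90.2° back from the stop, with the stopper held steady and a small gap under the flange. Handing in.

```bash
python3 -c "
from cell import robot
print(robot.sign_off())"
```

```text
the job is handed in; nothing more can be done
None
```

The stopper is in the urn's neck, was screwed clockwise to the stop and backed off a quarter turn, and the gripper is still holding it by the knob. I handed it in at about 15.4 s of the 64 s allowed.

- **Insertion:** I lowered the strainer into the neck with the white line about 5° counterclockwise of the red dot. It came to rest with the flange about 11 mm above the rim, and I then screwed it down along the thread.
- **At the stop:** The flange was down on the rim. With the jaws turned 4° further under a 60 N grip, the line stayed at 6.2° while torque was about 0.5–0.7 N m. That is about 7° from the urn's x axis, within the stated 10°.
- **Slip in the jaws:** The knob slipped roughly 15° in the jaws at and near the stop, so I set the quarter turn from the line in the wrist images rather than from the jaw angle. At 40 N of grip it slipped about 6° before the stop had fully blocked it, so I raised the grip to 60 N and kept turning until the line no longer moved.
- **Final setting:** The line measured 96.4°, which is 90.2° back from the stop. The stopper had risen about 3.5 mm against the nominal 5 mm, a difference the thread's play allows for. Forces were about 6 N or less, and the grip was still firm on the knob.

I moved nothing else on the worktop, and nothing looked displaced in the pictures I took.

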